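# Unstack the garnish pots into the counter rail

### The arm

A 6-joint arm with a two-finger parallel gripper is mounted at the origin on a cart in front of the work surface, level with it; the furniture and walls round the work are solid. World frame = base frame: x ahead of the robot, y to its left, z up, the work surface at z = 0. Lengths are in m, angles in degrees, forces in N, time in s.
With the tool pointing down it reaches from about 0.35 to 0.95 m from the base axis. Payload 17.4 kg.
Tool frame: the origin (TCP) lies at the very end of the fingers, on their centre line; the grasp point (between the pads) lies robot.tcp_to_grasp behind it (robot.tcp_to_grasp is the distance from the TCP to the grasp point, in m); z points along the fingers, y is the line along which they close (so a half turn about z gives the same grasp; the last joint's range is limited). The gripper opens to 93 mm and grips with 3 to 60 N. Pads are 15 mm wide; open, the fingers measure 128 mm over their backs; the gripper's body (75 mm by 188 mm) begins 65 mm behind the grasp point.
Start: joints at [-72.296, 6.646, 82.598, -0, 90.757, -2.166], TCP at [0.229, -0.635, 0.219] pointing down, gripper open.
Joint ranges: [-162.19, 162.19], [-47.58, 125.68], [4.15, 143.07], [-65.23, 245.23], [0.69, 171.88], [-170.13, 170.13]. Speed limits (degrees/s): [108.29, 108.29, 127.2, 180, 180, 180].

### API

Orientations are given as a 3x3 rotation matrix whose columns are the frame's x, y, z axes.
In Python, from cell import robot gives the robot as it stands.
- The arm moves only by the tool move_arm, never from a script. Its arguments are lists of equal length, an entry for each row: "delta_pos": the shift along the tool's x, y, z in cm, a list of three; "turn": the turn about the tool's z in degrees. In form: {"delta_pos": [[x, y, z], ...], "turn": [turn, ...]}. A call has 1 to 12 rows; each row is the pose to reach, as a shift and turn from the pose commanded when the call began, along the tool's axes at that moment; what a row does not reach only later rows make up. A row lasts 1/12 s, in which the tool goes at most 41.7 mm and 7.16 degrees, less where a joint would pass 70% of its speed; a pose out of reach is approached as far as the arm can. A call with a gripper value outside its range is refused whole. "fingers" is the finger opening in cm, from 0 to 9.3, set as the call begins (left out, the last holds). The fingers move at their own pace and stop on an object; "grip_force" is the grip in N (left out, the last holds). Time passes only in rows, so rows that repeat a pose let the fingers close. It gives the time, the measured TCP pose, the force, the opening and the grip force at its end, in the units of the state.
- robot.state(): the state, without advancing time (a new reading comes with each control period).
- robot.camera(name): name is "side" or "top"; returns a dict with "img" (480x640x3 uint8, red, green, blue), "vfov" (degrees; the focal length in pixels is half the picture's height over the tangent of half this angle, whatever the lens; pixels are square), "cx", "cy" (the principal point, pixels), "rvec" (rotation vector, rad) and "tvec" (3), from world to camera coordinates, as OpenCV has them. Camera axes: x right, y down, z forward; pixel columns grow to the right and rows downward; lengths in m; the calibration is good to about 2 mm. A picture is of the moment at which its call begins. There is no depth.
- robot.close_job(): hands the job in; it is judged then, once.
The state is a dict: "t": time; "joint_positions": joint angles; "qd": joint speeds; "joint_efforts": joint torques, N m; "eef_pos": TCP position; "ee_rot": TCP orientation; "contact_force": force on the tool from outside, world axes, zero at the start; "moment": the same for the moment, N m; "grip_width": finger opening in m; "gripper_force": force on a finger pad.
Only numpy, scipy, OpenCV 4.12 (cv2) and the standard library are available. Lean on these libraries where they do the work, as an engineer would, in place of code of your own. Each camera call takes 0.05 s, during which the arm holds its last target. There are 200 camera calls.

### The job

Set up the garnish rail for service: take the two nested stacks of clean steel pots apart and hang each of the four pots in the rail opening that matches its own shape and size, upright and fully down on its rim. Leave the salt shaker and the lidded tub that stand between the stacks where they are.

Things in the scene. Friction and masses are not known exactly. Their poses are not given: they have to be found in the camera images.
- wide_round_pot: Open steel pot, round, wide and low: 56 mm high; rolled rim 68 mm in diameter, 6 mm high (50 to 56 mm above the foot); body tapers from 56 mm under the rim to 50 mm at the foot. Origin: centre of its underside; z up. Starts on the table, a slim pot standing in it. Grip from above across the rim.
- wide_square_pot: Open steel pot, square, wide and low: 56 mm high; rolled rim 66 mm across its flat sides, 6 mm high (50 to 56 mm above the foot); body tapers from 54 mm under the rim to 48 mm at the foot. Origin: centre of its underside; z up; x, y square to its sides. Starts on the table, a slim pot standing in it. Grip from above across the rim.
- slim_round_pot: Open steel pot, round, slim and tall: 84 mm high; rolled rim 52 mm in diameter, 6 mm high (78 to 84 mm above the foot); body tapers from 38 mm under the rim to 30 mm at the foot. Origin: centre of its underside; z up. Starts loose inside a wide pot, on its 2.5 mm floor, rim 30 mm above that pot's rim. Grip from above across the rim.
- slim_square_pot: Open steel pot, square, slim and tall: 84 mm high; rolled rim 52 mm across its flat sides, 6 mm high (78 to 84 mm above the foot); body tapers from 38 mm under the rim to 30 mm at the foot. Origin: centre of its underside; z up; x, y square to its sides. Starts loose inside a wide pot, on its 2.5 mm floor, rim 30 mm above that pot's rim. Grip from above across the rim.
- wide_round_plate: Fixed 98 x 98 x 4 mm steel plate with a round opening 60 mm in diameter: place of the wide round pot. One of 4, in any order, 100 mm apart along the top of the rail, a trough 104 x 444 mm over its handles. Origin: middle of the underside, 88 mm up; z up, y along the rail. The pot hangs by its rim on the plate's top, foot 50 mm below that top.
- wide_square_plate: Fixed 98 x 98 x 4 mm steel plate with a square opening 58 mm wide, its sides along x and y: place of the wide square pot. One of 4, in any order, 100 mm apart along the top of the rail, a trough 104 x 444 mm over its handles. Origin: middle of the underside, 88 mm up; z up, y along the rail. The pot hangs by its rim on the plate's top, foot 50 mm below that top.
- slim_round_plate: Fixed 98 x 98 x 4 mm steel plate with a round opening 42 mm in diameter: place of the slim round pot. One of 4, in any order, 100 mm apart along the top of the rail, a trough 104 x 444 mm over its handles. Origin: middle of the underside, 88 mm up; z up, y along the rail. The pot hangs by its rim on the plate's top, foot 78 mm below that top.
- slim_square_plate: Fixed 98 x 98 x 4 mm steel plate with a square opening 42 mm wide, its sides along x and y: place of the slim square pot. One of 4, in any order, 100 mm apart along the top of the rail, a trough 104 x 444 mm over its handles. Origin: middle of the underside, 88 mm up; z up, y along the rail. The pot hangs by its rim on the plate's top, foot 78 mm below that top.
- salt_shaker: Loose white shaker, 44 mm in diameter and 86 mm high, standing between the two stacks; not to be disturbed. Origin: centre of its underside.
- deli_tub: Loose small lidded tub, 68 mm in diameter and 56 mm high, standing between the two stacks, nearer the robot; not to be disturbed. Origin: centre of its underside.

How it is judged:
By the outcome, as a careful person would: the job done as asked, in the order asked, and still so for the second after the job is handed in, with the robot touching nothing.
It also fails if it takes over 104 s, if anything falls off the work surface, if the arm or the gripper's body presses on something with over 40 N, if the wrist force passes 120 N, or if a joint passes its speed limit or range.

## Working session

There is one attempt and no reset: what is moved stays moved. The work goes in short steps, Python scripts to look and compute and a tool call to move; the robot and the scene stay as the last step left them, time stands still between calls to the robot, and variables do not carry over. Pictures are saved under pics/ and viewed, at most 14 in all, crops included, and the job is handed in when it is done.

Besides the shell and the picture viewer there is one more tool, called after "Request:" as name([rows], argument=value, ...), one row to a line, values as JSON. move_arm: Moves the arm, as the interface text tells. Its arguments: {"type":"object","properties":{"delta_pos":{"type":"array","items":{"type":"array","items":{"type":"number"}}},"turn":{"type":"array","items":{"type":"number"}},"fingers":{"type":"number"},"grip_force":{"type":"number"}},"required":["delta_pos","turn"]}

```bash
mkdir -p pics
cat > h.py <<'E'
import numpy as np, cv2
from cell import robot
def shot(name,f):
    c=robot.camera(name); cv2.imwrite(f,c['img'][:,:,::-1]); c2={k:np.array(v) for k,v in c.items()}; np.savez(f'{name}.npz',**c2); return c
def K(c):
    f=240/np.tan(np.radians(float(c['vfov']))/2); return np.array([[f,0,float(c['cx'])],[0,f,float(c['cy'])],[0,0,1]])
def ray(c,u,v,z):
    R=cv2.Rodrigues(np.array(c['rvec'],float).reshape(3,1))[0]; t=np.array(c['tvec'],float).reshape(3)
    C=-R.T@t; d=R.T@np.linalg.inv(K(c))@np.array([u,v,1.]); return C+d*(z-C[2])/d[2]
def proj(c,P):
    return cv2.projectPoints(np.array(P,float).reshape(-1,3),np.array(c['rvec'],float),np.array(c['tvec'],float),K(c),None)[0].reshape(-1,2)
E
python3 - <<'E'
from h import *
for n in('top','side'):
    c=shot(n,f'pics/{n}0.png'); R=cv2.Rodrigues(np.array(c['rvec'],float))[0]; print(n,c['vfov'],-R.T@np.array(c['tvec']).reshape(3),R[2],[k for k in c])
s=robot.state(); print(s); print(robot.tcp_to_grasp)
E
```

```text
top 55.69151111192183 [0.43239242 0.0024338  0.9378281 ] [ 0.1149257   0.01689501 -0.99323041] ['img', 'vfov', 'cx', 'cy', 'rvec', 'tvec']
side 54.14143460052138 [0.29748226 0.62195256 0.66543889] [ 0.27991324 -0.71034162 -0.64580443] ['img', 'vfov', 'cx', 'cy', 'rvec', 'tvec']
{'t': 0.1, 'joint_positions': array([-7.22951555e+01,  6.67129283e+00,  8.26336901e+01,  3.48843575e-04,
        9.07556501e+01, -2.16568189e+00]), 'qd': array([-0.01819121, -0.074945  , -0.10503235, -0.07647637,  0.02038191,
       -0.03338253]), 'joint_efforts': array([ 1.86777725e-03, -7.22894454e+01, -6.23862720e+01,  7.80994655e-02,
        2.27909780e-02, -9.83061705e-05]), 'eef_pos': array([ 0.22936585, -0.63463214,  0.21796078]), 'ee_rot': array([[ 9.40463079e-01,  3.39895716e-01, -3.16027111e-04],
       [ 3.39895860e-01, -9.40462538e-01,  1.00997344e-03],
       [ 4.60739879e-05, -1.05725904e-03, -9.99999440e-01]]), 'contact_force': array([-0.00418321, -0.25682641, -0.43136027]), 'moment': array([0.01272417, 0.01149165, 0.00350731]), 'gripper_force': 0.0, 'grip_width': 0.09308886177564708}
0.0188
```

View pics/top0.png

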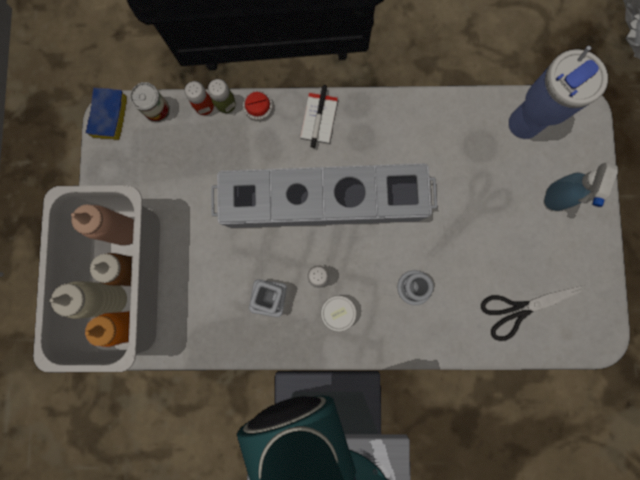

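View pics/side0.png

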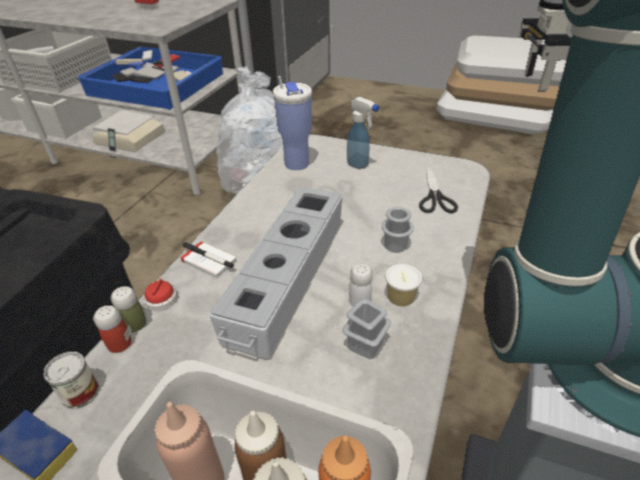

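Run:
```python
import cv2,numpy as np
i=cv2.imread('pics/top0.png')
a=cv2.resize(i[155:235,205:445],None,fx=3.33,fy=3.33,interpolation=cv2.INTER_CUBIC)
b=cv2.resize(i[260:340,240:310],(350,400),interpolation=cv2.INTER_CUBIC)
c=cv2.resize(i[255:325,385:455],(400,400),interpolation=cv2.INTER_CUBIC)
cv2.imwrite('pics/rail.png',a[:, :800])
cv2.imwrite('pics/st.png',cv2.convertScaleAbs(np.hstack([b,c]),alpha=1.5))
```

```text
(no output)
```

View pics/rail.png

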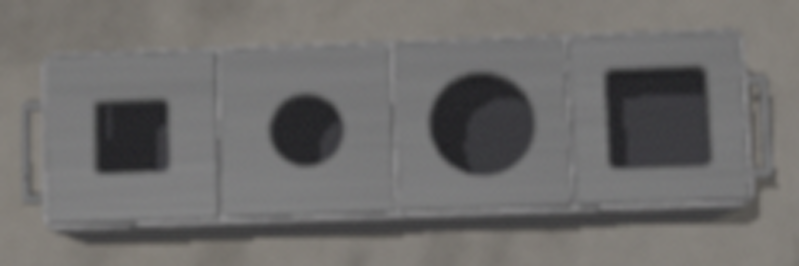

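View pics/st.png

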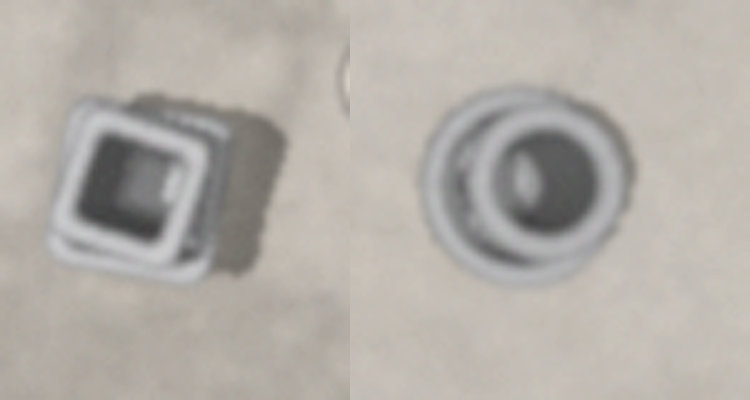

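```bash
cat > m.py <<'E'
from h import *
c=np.load('top.npz')
def pts(crop,ox,oy,s): return [((x+.5)/s-.5+ox,(y+.5)/s-.5+oy) for x,y in crop]
def W(p,z): return np.array([ray(c,u,v,z)[:2] for u,v in p])
r=W(pts([(132,136),(307,130),(482,123),(657.5,117)],205,155,3.3333),.092); print(r.round(4),np.linalg.norm(np.diff(r,axis=0),axis=1))
d=r[0]-r[3]; print('rail yaw',np.degrees(np.arctan2(-d[0],d[1])))
def sq(cr,z):
    w=W(pts(cr,240,260,5),z); print('sq',w.mean(0).round(4),[round(float(np.linalg.norm(w[i]-w[(i+1)%4])),4) for i in range(4)],[round(float(np.degrees(np.arctan2(*(w[(i+1)%4]-w[i])[::-1]))),1) for i in range(4)])
sq([(88,108),(208,143),(170,268),(52,230)],.0855)
sq([(72,97),(228,118),(208,282),(50,255)],.055)
print('slimr',W(pts([(199,182),(118,182),(280,182)],385,255,5.714),.0845))
print('wider',W(pts([(170,185),(70,185),(270,185)],385,255,5.714),.054))
for n,cr,z in(('shaker',(318,276),.08),('tub',(338.5,313.5),.055)): print(n,W([cr],z))
E
python3 m.py
```

```text
[[ 0.6206  0.1563]
 [ 0.6231  0.0563]
 [ 0.6262 -0.0433]
 [ 0.6287 -0.143 ]] [0.10000936 0.09971012 0.09965456]
rail yaw 1.5500953344459112
sq [0.4285 0.1152] [0.047, 0.0482, 0.0464, 0.0471] [-106.5, 163.1, 72.1, -16.1]
sq [0.4281 0.1154] [0.0613, 0.0632, 0.062, 0.0612] [-98.0, 173.1, 80.2, -7.4]
slimr [[ 0.44644047 -0.17181118]
 [ 0.44660074 -0.14549284]
 [ 0.44628037 -0.19810074]]
wider [[ 0.44599386 -0.16825281]
 [ 0.4461982  -0.1345866 ]
 [ 0.4457898  -0.20187358]]
shaker [[0.46725559 0.01707211]]
tub [[ 0.3961593  -0.02144759]]
```

```bash
cat > ov.py <<'E'
from h import *
c=np.load('side.npz'); i=cv2.imread('pics/side0.png'); S=4
x0,y0,x1,y1=210,180,410,330   # 200x150
I=cv2.resize(i[y0:y1,x0:x1],None,fx=S,fy=S,interpolation=cv2.INTER_CUBIC)
def dr(P,col):
    p=proj(c,P); q=((p-[x0,y0]+.5)*S-.5).round().astype(int); cv2.polylines(I,[q.reshape(-1,1,2)],True,col,1)
def circ(x,y,z,r): a=np.linspace(0,6.28,40); return np.c_[x+r*np.cos(a),y+r*np.sin(a),0*a+z]
def sqr(x,y,z,h,yaw): a=np.radians(yaw+45+90*np.arange(4)); r=h*2**.5; return np.c_[x+r*np.cos(a),y+r*np.sin(a),0*a+z]
dr(sqr(.6206,.1563,.092,.021,1.55),(0,255,0));dr(circ(.6231,.0563,.092,.021),(0,255,0));dr(circ(.6262,-.0433,.092,.03),(0,255,0));dr(sqr(.6287,-.143,.092,.029,1.55),(0,255,0))
dr(sqr(.4285,.1152,.0865,.026,-16.9),(0,0,255));dr(sqr(.4281,.1154,.056,.033,-8),(255,0,0))
dr(circ(.4464,-.1718,.0835,.026),(0,0,255));dr(circ(.446,-.1683,.053,.034),(255,0,0))
cv2.imwrite('pics/ov.png',I)
E
python3 ov.py
cat > go.py <<'E'
import sys; from h import *
x,y,z,a=map(float,sys.argv[1:5]); s=robot.state(); R=s['ee_rot']; d=R.T@(np.array([x,y,z])-s['eef_pos'])*100
cur=np.degrees(np.arctan2(R[1,1],R[0,1])); t=(-(a-cur)+90)%180-90
print('delta cm',d.round(2),'turn',round(t,2),'t',s['t'],'F',s['contact_force'].round(1),'j6',s['joint_positions'][5].round(1),'w',s['grip_width'])
E
python3 go.py .4464 -.1718 .12 1.55
```

```text
delta cm [ 36.14 -36.14   9.84] turn -71.68 t 0.1 F [-0.  -0.3 -0.4] j6 -2.2 w 0.09308886177564708
```

View pics/ov.png

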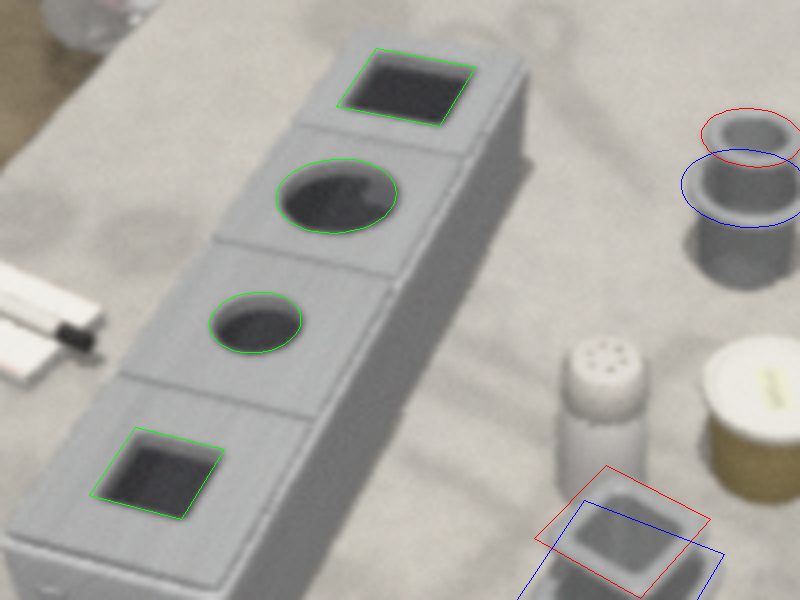

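Request:
move_arm([
  [3,-3,0],
  [6,-6,0],
  [9,-9,0],
  [12,-12,0],
  [15,-15,0],
  [18,-18,0],
  [21,-21,0],
  [24,-24,0],
  [27,-27,0],
  [30,-30,0],
  [33,-33,0],
  [36,-36,2],
], turn=[-6,-12,-18,-24,-30,-36,-42,-48,-54,-60,-66,-71.7], fingers=7.8)

```text
t: 1.1
eef_pos: [0.4416, -0.1829, 0.2057]
ee_rot: [[-0.033, 0.999, 0.004], [0.999, 0.033, -0.002], [-0.002, 0.003, -1.0]]
contact_force: [0.2, -0.7, 0.6]
grip_width: 0.0778
gripper_force: 0.0
```

```bash
python3 go.py .4464 -.1718 .082 1.55
```

```text
delta cm [ 1.12  0.47 12.37] turn 0.32 t 1.1 F [ 0.2 -0.7  0.6] j6 -27.4 w 0.07778622079293841
```

Request:
move_arm([
  [0,0,0],
  [0,0,1],
  [0,0,2],
  [0,0,2],
], turn=[0,0,0,0])

```text
t: 1.43
eef_pos: [0.4395, -0.1854, 0.1808]
ee_rot: [[-0.025, 1.0, -0.003], [1.0, 0.025, 0.001], [0.001, -0.003, -1.0]]
contact_force: [-0.4, -1.0, -1.2]
grip_width: 0.0779
gripper_force: 0.0
```

```bash
python3 go.py .4464 -.1718 .082 1.55
```

```text
delta cm [1.33 0.75 9.88] turn -0.1 t 1.4333 F [-0.4 -1.  -1.2] j6 -27.4 w 0.07794091066446521
```

Request:
move_arm([
  [0.7,0.4,2],
  [1.3,0.75,4],
  [1.3,0.75,6],
  [1.3,0.75,7],
  [1.3,0.75,7.5],
  [1.3,0.75,7.5],
  [1.3,0.75,7.5],
], turn=[0,0,0,0,0,0,0])

```text
t: 2.02
eef_pos: [0.4478, -0.1722, 0.1092]
ee_rot: [[-0.026, 1.0, 0.001], [1.0, 0.026, -0.0], [-0.0, 0.001, -1.0]]
contact_force: [0.7, -0.1, 0.6]
grip_width: 0.078
gripper_force: 0.0
```

```bash
python3 go.py .4464 -.1718 .082 1.55
python3 - <<'E'
from h import *
a=shot('top','pics/top1.png')['img'][:,:,::-1]; b=shot('side','pics/side1.png')['img'][:,:,::-1]
a=cv2.resize(a[225:325,350:480],(520,400),interpolation=3); b=cv2.resize(b[180:280,350:420],(280,400),interpolation=3)
cv2.imwrite('pics/v1.png',np.hstack([a,b]))
E
```

```text
delta cm [ 0.05 -0.14  2.72] turn -0.05 t 2.0167 F [ 0.7 -0.1  0.6] j6 -25.6 w 0.07804004135956523
```

View pics/v1.png

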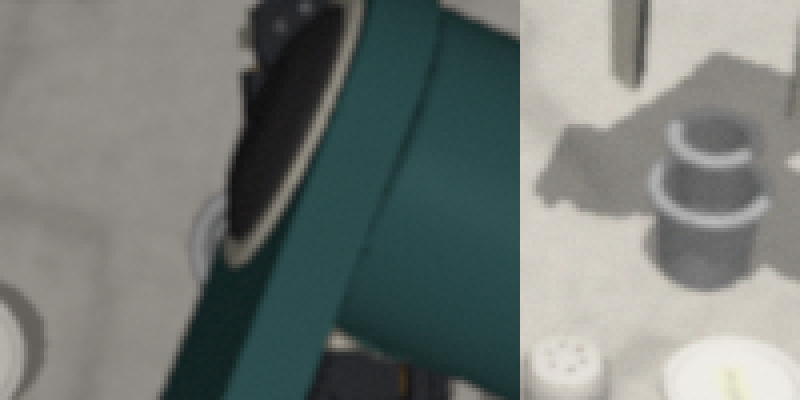

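Request:
move_arm([
  [0,-0.1,1],
  [0,-0.1,2],
  [0,-0.1,2.6],
  [0,-0.1,2.6],
  [0,-0.1,2.6],
  [0,-0.1,2.6],
], turn=[0,0,0,0,0,0])

```text
t: 2.62
eef_pos: [0.4467, -0.1716, 0.0825]
ee_rot: [[-0.027, 1.0, 0.0], [1.0, 0.027, 0.0], [0.0, 0.0, -1.0]]
contact_force: [0.4, 0.0, -0.2]
grip_width: 0.0779
gripper_force: 0.0
```

```bash
python3 go.py .4464 -.1718 .082 1.55
```

```text
delta cm [-0.02 -0.04  0.05] turn 0.02 t 2.6167 F [ 0.4  0.  -0.2] j6 -25.6 w 0.07794028111100118
```

Accurate. Close and lift a little.

Request:
move_arm([
  [0,0,0.05],
  [0,0,0.05],
  [0,0,0.05],
  [0,0,0.05],
  [0,0,0.05],
  [0,0,0.05],
  [0,0,0.05],
  [0,0,-0.5],
  [0,0,-1],
  [0,0,-2],
  [0,0,-3],
  [0,0,-3],
], turn=[0,0,0,0,0,0,0,0,0,0,0,0], fingers=4.5, grip_force=25)

```text
t: 3.62
eef_pos: [0.4475, -0.172, 0.1152]
ee_rot: [[-0.027, 1.0, 0.003], [1.0, 0.027, -0.001], [-0.001, 0.003, -1.0]]
contact_force: [0.4, 0.1, -1.8]
grip_width: 0.0502
gripper_force: 25.0
```

```bash
python3 go.py .4464 -.1718 .2 1.55
```

```text
delta cm [ 0.01 -0.09 -8.48] turn 0.02 t 3.6167 F [ 0.4  0.1 -1.8] j6 -25.6 w 0.05024174971314681
```

Request:
move_arm([
  [0,0,-1],
  [0,0,-3],
  [0,0,-5],
  [0,0,-7],
  [0,0,-8.5],
  [0,0,-9],
  [0,0,-9],
  [0,0,-9],
], turn=[0,0,0,0,0,0,0,0])

```text
t: 4.28
eef_pos: [0.4465, -0.1716, 0.2018]
ee_rot: [[-0.027, 1.0, -0.0], [1.0, 0.027, 0.0], [0.0, -0.0, -1.0]]
contact_force: [-0.3, -0.0, -1.0]
grip_width: 0.0498
gripper_force: 25.0
```

```bash
python3 go.py .6231 .0563 .2 1.55;  python3 - <<'E'
from h import *
b=shot('side','pics/side2.png')['img'][:,:,::-1]
cv2.imwrite('pics/v2.png',cv2.resize(b[80:300,330:550],(600,600),interpolation=3))
E
```

```text
delta cm [22.29 18.28  0.17] turn 0.02 t 4.2833 F [-0.3 -0.  -1. ] j6 -25.6 w 0.04980239953905041
```

View pics/v2.png

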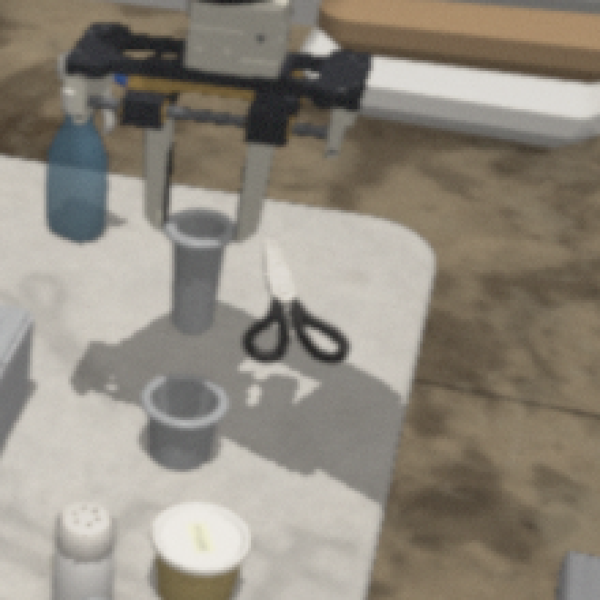

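Run:
```python
from h import *
c=np.load('side.npz')
print(ray(c,403.3,163.2,.205))
I=cv2.resize(cv2.imread('pics/side2.png')[120:220,360:460],(600,600),interpolation=3)
def dr(x,y,z,r,col):
    a=np.linspace(0,6.28,40); q=((proj(c,np.c_[x+r*np.cos(a),y+r*np.sin(a),0*a+z])-[360,120]+.5)*6-.5).astype(int); cv2.polylines(I,[q.reshape(-1,1,2)],True,col,1)
dr(.4465,-.1716,.2055,.026,(0,0,255)); dr(.4465,-.1716,.2055-.0835,.015,(0,0,255))
dr(.4465,-.1670,.2055,.026,(0,255,0)); dr(.4465,-.1670,.2055-.0835,.015,(0,255,0))
cv2.imwrite('pics/v3.png',I)
```

```text
[ 0.44489258 -0.16997439  0.205     ]
```

View pics/v3.png

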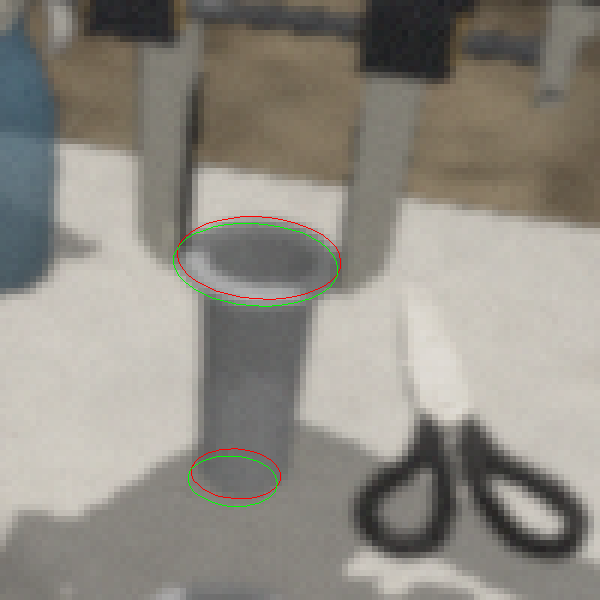

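Request:
move_arm([
  [1,0.8,-0.3],
  [3,2.5,-0.6],
  [5.3,4.4,-0.6],
  [7.7,6.4,-0.6],
  [10,8.3,-0.6],
  [12.4,10.2,-0.6],
  [14.8,12.2,-0.6],
  [17.2,14.1,-0.6],
  [19.4,15.9,-0.6],
  [21,17.3,-0.6],
  [22,18,-0.6],
  [22.1,18.2,-0.6],
], turn=[0,0,0,0,0,0,0,0,0,0,0,0])

```text
t: 5.33
eef_pos: [0.6228, 0.0558, 0.2068]
ee_rot: [[-0.029, 1.0, -0.002], [1.0, 0.029, 0.0], [0.0, -0.002, -1.0]]
contact_force: [-0.3, -0.2, -0.7]
grip_width: 0.0501
gripper_force: 25.0
```

Request:
move_arm([
  [0,0,0],
  [0,0,0],
  [0,0,0],
  [0,0,0],
], turn=[0,0,0,0])

```text
t: 5.67
eef_pos: [0.6222, 0.0534, 0.2086]
ee_rot: [[-0.026, 1.0, 0.0], [1.0, 0.026, -0.0], [-0.0, 0.0, -1.0]]
contact_force: [-0.6, 0.1, -1.0]
grip_width: 0.0497
gripper_force: 25.0
```

```bash
python3 go.py .6231 .0548 .0945 1.55;  python3 - <<'E'
from h import *
b=shot('side','pics/side3.png')['img'][:,:,::-1]; p=proj(np.load('side.npz'),[.623,.055,.15])[0].astype(int); print(p)
cv2.imwrite('pics/v4.png',cv2.resize(b[p[1]-50:p[1]+70,p[0]-60:p[0]+60],(600,600),interpolation=3))
E
```

```text
delta cm [ 0.13  0.09 11.41] turn -0.04 t 5.6667 F [-0.6  0.1 -1. ] j6 1.1 w 0.04973939515179792
[270 234]
```

View pics/v4.png

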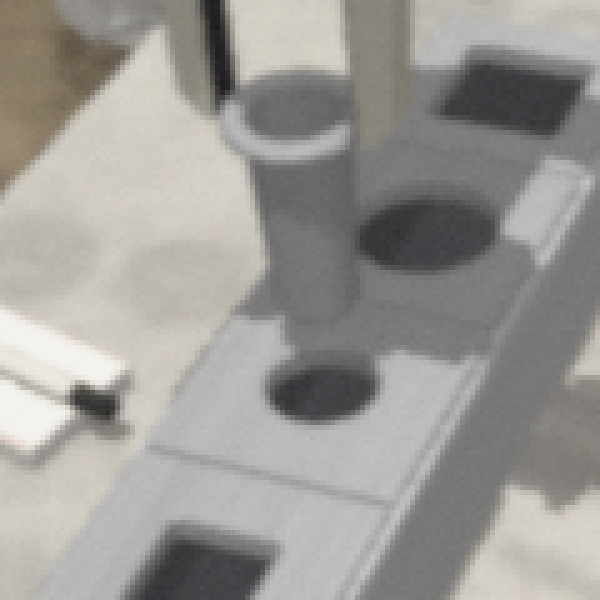

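Run:
```python
from h import *
c=np.load('side.npz')
for p,z in(((292,117),.2115),((314,312),.130)): print(ray(c,210+(p[0]+.5)/5-.5,184+(p[1]+.5)/5-.5,z))
for P in ([.6222,.0534,.2115],[.6222,.0534,.130]): print((proj(c,P)[0]-[210,184]+.5)*5)
```

```text
[0.62145493 0.05659011 0.2115    ]
[0.61928391 0.06048686 0.13      ]
[294.69637078 111.87496718]
[315.74812843 298.7433391 ]
```

Request:
move_arm([
  [-0.1,0.1,1.5],
  [-0.1,0.1,3],
  [-0.1,0.1,4],
  [-0.1,0.1,5],
  [-0.1,0.1,6],
  [-0.1,0.1,7],
  [-0.1,0.1,7.5],
  [-0.1,0.1,8],
  [-0.1,0.1,8],
  [-0.1,0.1,8],
], turn=[0,0,0,0,0,0,0,0,0,0])

```text
t: 6.55
eef_pos: [0.6237, 0.0534, 0.1285]
ee_rot: [[-0.027, 1.0, 0.0], [1.0, 0.027, -0.0], [-0.0, 0.0, -1.0]]
contact_force: [-0.4, 1.0, -1.7]
grip_width: 0.0494
gripper_force: 25.0
```

```bash
python3 go.py .6231 .0525 .0945 1.55
```

```text
delta cm [-0.08 -0.06  3.4 ] turn 0.02 t 6.55 F [-0.4  1.  -1.7] j6 1.0 w 0.04936333313098077
```

Request:
move_arm([
  [0,0,0.7],
  [0,0,1.4],
  [0,0,2],
  [0,0,2.5],
  [0,0,3],
  [0,0,3.2],
  [0,0,3.3],
  [0,0,3.3],
  [0,0,3.3],
], turn=[0,0,0,0,0,0,0,0,0])

```text
t: 7.3
eef_pos: [0.6235, 0.0534, 0.0955]
ee_rot: [[-0.027, 1.0, -0.0], [1.0, 0.027, 0.0], [0.0, -0.0, -1.0]]
contact_force: [-2.1, 0.7, -0.4]
grip_width: 0.0498
gripper_force: 25.0
```

```bash
python3 go.py .6231 .0525 .0945 1.55
```

```text
delta cm [-0.09 -0.04  0.1 ] turn 0.02 t 7.3 F [-2.1  0.7 -0.4] j6 1.0 w 0.04982945479414536
```

Small side contact only; release and rise.

Request:
move_arm([
  [0,0,0],
  [0,0,0],
  [0,0,0],
  [0,0,0],
  [0,0,0],
  [0,0,0],
  [0,0,-1],
  [0,0,-2.5],
  [0,0,-5],
  [0,0,-7],
  [0,0,-9],
  [0,0,-10],
], turn=[0,0,0,0,0,0,0,0,0,0,0,0], fingers=7.8)

```text
t: 8.3
eef_pos: [0.6243, 0.0534, 0.1999]
ee_rot: [[-0.027, 1.0, 0.004], [1.0, 0.027, 0.0], [0.0, 0.004, -1.0]]
contact_force: [0.9, 0.6, 0.5]
grip_width: 0.0776
gripper_force: 0.0
```

```bash
python3 go.py .4281 .1152 .16 -16.9;  python3 - <<'E'
from h import *
b=shot('side','pics/side4.png')['img'][:,:,::-1]
cv2.imwrite('pics/v5.png',cv2.resize(b[180:330,210:410],(800,600),interpolation=3))
E
```

```text
delta cm [  6.72 -19.46   3.91] turn 18.47 t 8.3 F [0.9 0.6 0.5] j6 1.0 w 0.0776365281872792
```

View pics/v5.png

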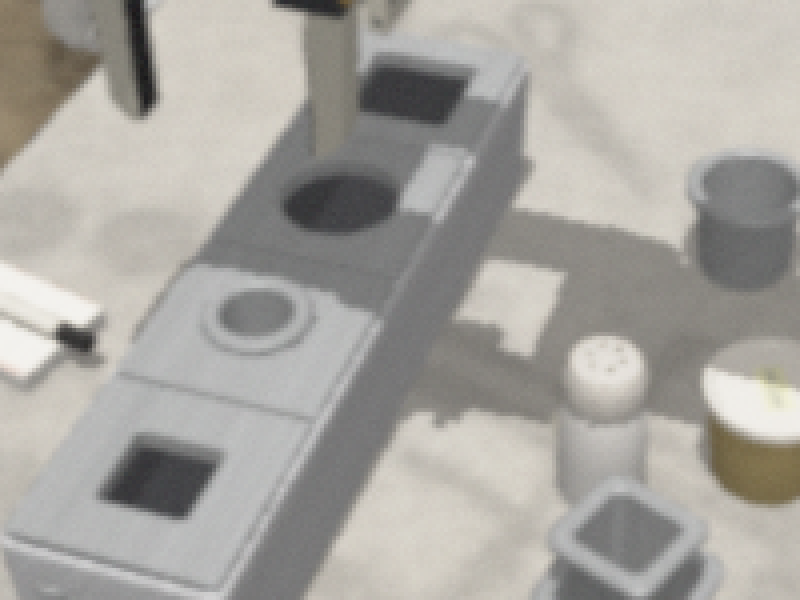

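Request:
move_arm([
  [0.6,-2,0],
  [1.4,-4,0],
  [2.1,-6,0],
  [2.8,-8,0],
  [3.5,-10,0],
  [4.2,-12,0],
  [4.9,-14,0],
  [5.6,-16,0],
  [6.3,-18,1],
  [6.9,-19.4,2.5],
  [6.9,-19.4,4],
  [6.9,-19.4,6],
], turn=[2,4,6,8,10,12,14,16,18,18.5,18.5,18.5])

```text
t: 9.35
eef_pos: [0.4274, 0.1174, 0.1356]
ee_rot: [[0.29, 0.957, 0.002], [0.957, -0.29, 0.0], [0.001, 0.002, -1.0]]
contact_force: [-0.4, -0.0, -0.2]
grip_width: 0.0779
gripper_force: 0.0
```

Request:
move_arm([
  [0,0,1.5],
  [0,0,2],
  [0,0,2],
  [0,0,2],
], turn=[0,0,0,0])

```text
t: 9.68
eef_pos: [0.4279, 0.117, 0.1159]
ee_rot: [[0.291, 0.957, 0.0], [0.957, -0.291, -0.0], [0.0, 0.0, -1.0]]
contact_force: [-0.2, -0.2, -0.1]
grip_width: 0.0778
gripper_force: 0.0
```

```bash
python3 go.py .4281 .117 .082 -16.9
```

```text
delta cm [0.01 0.02 3.39] turn -0.03 t 9.6833 F [-0.2 -0.2 -0.1] j6 28.9 w 0.07782285449413744
```

Request:
move_arm([
  [0,0,1.2],
  [0,0,2.4],
  [0,0,3.2],
  [0,0,3.4],
  [0,0,3.4],
  [0,0,3.4],
], turn=[0,0,0,0,0,0])

```text
t: 10.18
eef_pos: [0.4278, 0.117, 0.0814]
ee_rot: [[0.291, 0.957, -0.0], [0.957, -0.291, -0.0], [-0.0, -0.0, -1.0]]
contact_force: [0.5, 0.0, 1.0]
grip_width: 0.0781
gripper_force: 0.0
```

Request:
move_arm([
  [0,0,0],
  [0,0,0],
  [0,0,0],
  [0,0,0],
  [0,0,0],
  [0,0,0],
  [0,0,0],
  [0,0,-0.5],
  [0,0,-1.5],
  [0,0,-3],
  [0,0,-4.5],
  [0,0,-6],
], turn=[0,0,0,0,0,0,0,0,0,0,0,0], fingers=4.5)

```text
t: 11.18
eef_pos: [0.4277, 0.117, 0.1428]
ee_rot: [[0.291, 0.957, 0.0], [0.957, -0.291, 0.0], [0.0, 0.0, -1.0]]
contact_force: [0.2, -0.2, -0.4]
grip_width: 0.0515
gripper_force: 24.9
```

Request:
move_arm([
  [0,0,-2],
  [0,0,-4],
  [0,0,-6],
  [0,0,-6.5],
  [0,0,-6.5],
  [0,0,-6.5],
], turn=[0,0,0,0,0,0])

```text
t: 11.68
eef_pos: [0.4276, 0.1169, 0.2058]
ee_rot: [[0.291, 0.957, -0.0], [0.957, -0.291, -0.0], [-0.0, -0.0, -1.0]]
contact_force: [-0.0, -1.1, -2.6]
grip_width: 0.0516
gripper_force: 24.9
```

```bash
python3 go.py .6206 .1563 .205 1.55
```

```text
delta cm [ 9.39 17.32  0.07] turn -18.48 t 11.6833 F [-0.  -1.1 -2.6] j6 28.9 w 0.0516497135666763
```

Holding. Carry over the slim square plate.

Request:
move_arm([
  [0.4,0.7,0],
  [1.3,2.3,0],
  [2.4,4.4,0],
  [3.5,6.4,0],
  [4.6,8.5,0],
  [5.7,10.5,0],
  [6.8,12.5,0],
  [7.8,14.4,0],
  [8.7,16,0],
  [9.2,17,0],
  [9.4,17.3,0],
  [9.4,17.3,0],
], turn=[-1,-3,-5,-7,-9,-11,-13,-15,-17,-18,-18.5,-18.5])

```text
t: 12.68
eef_pos: [0.6208, 0.1566, 0.2051]
ee_rot: [[-0.028, 1.0, -0.002], [1.0, 0.028, -0.0], [-0.0, -0.002, -1.0]]
contact_force: [0.6, -0.4, -1.6]
grip_width: 0.0514
gripper_force: 24.9
```

Request:
move_arm([
  [0,0,0],
  [0,0,0],
  [0,0,0],
  [0,0,0],
], turn=[0,0,0,0])

```text
t: 13.02
eef_pos: [0.6202, 0.1565, 0.2068]
ee_rot: [[-0.027, 1.0, 0.001], [1.0, 0.027, 0.0], [0.0, 0.001, -1.0]]
contact_force: [-0.6, 0.1, -1.0]
grip_width: 0.0514
gripper_force: 24.9
```

```bash
python3 go.py .6206 .1563 .0945 1.55;  python3 - <<'E'
from h import *
b=shot('side','pics/side5.png')['img'][:,:,::-1]; p=proj(np.load('side.npz'),[.6206,.1563,.15])[0].astype(int); print(p)
I=cv2.resize(b[p[1]-60:p[1]+60,p[0]-60:p[0]+60],(600,600),interpolation=3)
c=np.load('side.npz'); s=robot.state()['eef_pos']
def sqr(x,y,z,h,yaw): a=np.radians(yaw+45+90*np.arange(4)); r=h*2**.5; return np.c_[x+r*np.cos(a),y+r*np.sin(a),0*a+z]
for z,h in((.0045,.026),(-.0795,.015)):
    q=((proj(c,sqr(s[0],s[1],s[2]+z,h,1.55))-p+60.5)*5-.5).astype(int); cv2.polylines(I,[q.reshape(-1,1,2)],True,(0,0,255),1)
cv2.imwrite('pics/v6.png',I)
E
```

```text
delta cm [-0.02  0.03 11.23] turn 0.01 t 13.0167 F [-0.6  0.1 -1. ] j6 10.3 w 0.051394863400664466
[244 272]
```

View pics/v6.png

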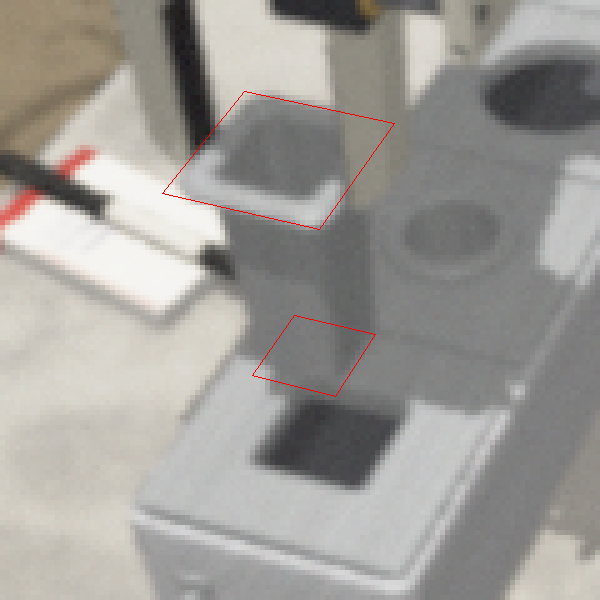

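Request:
move_arm([
  [0,0,1],
  [0,0,2.5],
  [0,0,4],
  [0,0,5],
  [0,0,6],
  [0,0,7],
  [0,0,7.5],
  [0,0,8],
  [0,0,8],
  [0,0,8],
], turn=[0,0,0,0,0,0,0,0,0,0])

```text
t: 13.9
eef_pos: [0.6207, 0.1566, 0.1266]
ee_rot: [[-0.027, 1.0, 0.0], [1.0, 0.027, 0.0], [0.0, 0.0, -1.0]]
contact_force: [-0.1, -0.3, -1.3]
grip_width: 0.0515
gripper_force: 24.9
```

```bash
python3 go.py .6206 .1563 .0945 1.55
```

```text
delta cm [-0.03 -0.01  3.21] turn 0.02 t 13.9 F [-0.1 -0.3 -1.3] j6 10.3 w 0.05154327462627292
```

Request:
move_arm([
  [0,0,0.7],
  [0,0,1.4],
  [0,0,2],
  [0,0,2.5],
  [0,0,2.9],
  [0,0,3.1],
  [0,0,3.2],
  [0,0,3.2],
  [0,0,3.2],
], turn=[0,0,0,0,0,0,0,0,0])

```text
t: 14.65
eef_pos: [0.6206, 0.1568, 0.0946]
ee_rot: [[-0.028, 1.0, 0.0], [1.0, 0.028, 0.0], [0.0, 0.0, -1.0]]
contact_force: [-0.9, 5.2, -1.3]
grip_width: 0.0513
gripper_force: 24.8
```

Request:
move_arm([
  [0,0,0],
  [0,0,0],
  [0,0,0],
  [0,0,0],
  [0,0,0],
  [0,0,0],
  [0,0,-1],
  [0,0,-2.5],
  [0,0,-5],
  [0,0,-7],
  [0,0,-9],
  [0,0,-10],
], turn=[0,0,0,0,0,0,0,0,0,0,0,0], fingers=8.6)

```text
t: 15.65
eef_pos: [0.6213, 0.1567, 0.199]
ee_rot: [[-0.027, 1.0, 0.004], [1.0, 0.027, 0.001], [0.001, 0.004, -1.0]]
contact_force: [0.1, -0.3, 0.4]
grip_width: 0.0859
gripper_force: 0.0
```

```bash
python3 go.py .4281 .1160 .12 -8;  python3 - <<'E'
from h import *
b=shot('side','pics/side6.png')['img'][:,:,::-1]
c=np.load('side.npz')
I=cv2.resize(b[200:380,200:440],(800,600),interpolation=3)
def sqr(x,y,z,h,yaw): a=np.radians(yaw+45+90*np.arange(4)); r=h*2**.5; return np.c_[x+r*np.cos(a),y+r*np.sin(a),0*a+z]
q=((proj(c,sqr(.4281,.1154,.056,.033,-8))-[200,200]+.5)*3.333-.5).astype(int); cv2.polylines(I,[q.reshape(-1,1,2)],True,(0,0,255),1)
cv2.imwrite('pics/v7.png',I)
E
```

```text
delta cm [ -3.54 -19.46   7.81] turn 9.57 t 15.65 F [ 0.1 -0.3  0.4] j6 10.3 w 0.0858828587304909
```

View pics/v7.png

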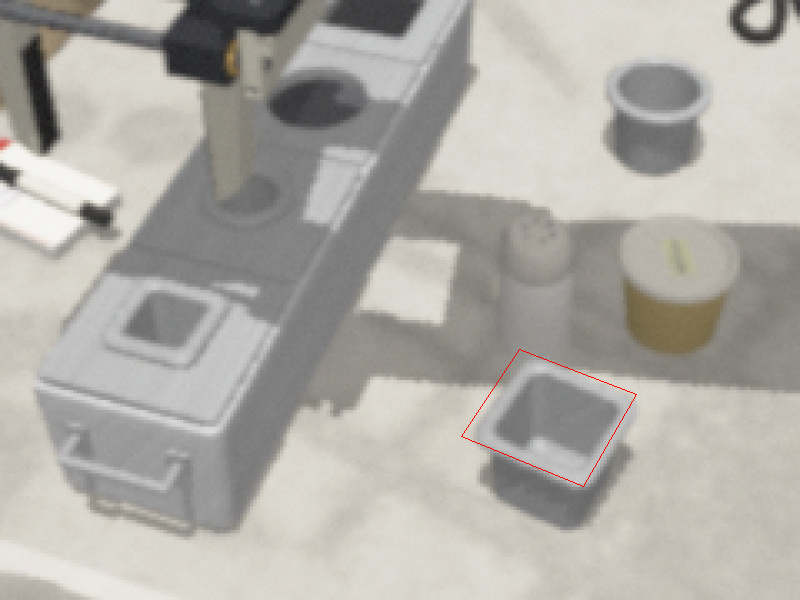

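Request:
move_arm([
  [-0.3,-2,0],
  [-0.7,-4.5,0],
  [-1.2,-7,0],
  [-1.6,-9.5,0],
  [-2.1,-12,0],
  [-2.5,-14.5,0],
  [-3,-17,1],
  [-3.5,-19.5,2],
  [-3.5,-19.5,4],
  [-3.5,-19.5,6.5],
  [-3.5,-19.5,9],
  [-3.5,-19.5,11],
], turn=[1,2,3,4,5,6,7.5,9.5,9.5,9.5,9.5,9.5])

```text
t: 16.7
eef_pos: [0.426, 0.1161, 0.0826]
ee_rot: [[0.138, 0.99, -0.001], [0.99, -0.138, -0.0], [-0.0, -0.001, -1.0]]
contact_force: [0.5, -0.4, 0.2]
grip_width: 0.0859
gripper_force: 0.0
```

Request:
move_arm([
  [0,0,0],
  [0,0,0],
  [0,0,0],
  [0,0,0],
], turn=[0,0,0,0])

```text
t: 17.03
eef_pos: [0.4273, 0.1164, 0.086]
ee_rot: [[0.138, 0.99, 0.002], [0.99, -0.138, 0.0], [0.001, 0.002, -1.0]]
contact_force: [0.4, 0.2, -0.3]
grip_width: 0.086
gripper_force: 0.0
```

```bash
python3 go.py .4272 .1163 .0512 -8
```

```text
delta cm [-0.01 -0.02  3.48] turn 0.07 t 17.0333 F [ 0.4  0.2 -0.3] j6 19.9 w 0.08604566894302906
```

Request:
move_arm([
  [0,0,1.2],
  [0,0,2.4],
  [0,0,3.2],
  [0,0,3.4],
  [0,0,3.4],
  [0,0,3.4],
  [0,0,3.4],
], turn=[0,0,0,0,0,0,0])

```text
t: 17.62
eef_pos: [0.4269, 0.1163, 0.0508]
ee_rot: [[0.138, 0.99, 0.0], [0.99, -0.138, 0.0], [0.0, 0.0, -1.0]]
contact_force: [-1.4, -0.3, 0.1]
grip_width: 0.0859
gripper_force: 0.0
```

```bash
python3 go.py .4272 .1163 .0512 -8
```

```text
delta cm [ 0.01  0.03 -0.04] turn 0.07 t 17.6167 F [-1.4 -0.3  0.1] j6 19.9 w 0.08587019068853709
```

Request:
move_arm([
  [0,0,-0.05],
  [0,0,-0.05],
  [0,0,-0.05],
  [0,0,-0.05],
  [0,0,-0.05],
  [0,0,-0.05],
  [0,0,-0.05],
  [0,0,-0.5],
  [0,0,-1.5],
  [0,0,-3.5],
  [0,0,-6],
  [0,0,-8.5],
], turn=[0,0,0,0,0,0,0,0,0,0,0,0], fingers=5.8)

```text
t: 18.62
eef_pos: [0.4263, 0.1161, 0.1368]
ee_rot: [[0.138, 0.99, -0.001], [0.99, -0.138, -0.0], [-0.0, -0.001, -1.0]]
contact_force: [0.4, 0.5, -1.8]
grip_width: 0.0654
gripper_force: 24.9
```

Request:
move_arm([
  [0,0,-2],
  [0,0,-4],
  [0,0,-5.5],
  [0,0,-6.5],
  [0,0,-6.5],
  [0,0,-6.5],
], turn=[0,0,0,0,0,0])

```text
t: 19.12
eef_pos: [0.4266, 0.1162, 0.2003]
ee_rot: [[0.138, 0.99, 0.0], [0.99, -0.138, 0.0], [0.0, 0.0, -1.0]]
contact_force: [-0.1, -0.2, -3.0]
grip_width: 0.0657
gripper_force: 24.9
```

```bash
python3 go.py .6287 -.143 .2 1.55
```

```text
delta cm [-22.88  23.59   0.03] turn -9.48 t 19.1167 F [-0.1 -0.2 -3. ] j6 19.9 w 0.06568692001097046
```

Request:
move_arm([
  [-0.8,0.8,0],
  [-2.4,2.4,0],
  [-4.6,4.7,0],
  [-6.9,7.1,0],
  [-9.2,9.5,0],
  [-11.5,11.8,0],
  [-13.8,14.2,0],
  [-16.1,16.6,0],
  [-18.4,19,0],
  [-20.6,21.2,0],
  [-22.1,22.8,0],
  [-22.9,23.6,0],
], turn=[0,-1,-2,-3,-4,-5,-6,-7,-8,-9,-9.5,-9.5])

```text
t: 20.12
eef_pos: [0.6295, -0.146, 0.1981]
ee_rot: [[-0.026, 1.0, -0.003], [1.0, 0.026, 0.0], [0.0, -0.003, -1.0]]
contact_force: [0.4, 0.6, -2.6]
grip_width: 0.0653
gripper_force: 24.9
```

Request:
move_arm([
  [0,0,0],
  [0,0,0],
  [0,0,0],
  [0,0,0],
], turn=[0,0,0,0])

```text
t: 20.45
eef_pos: [0.6283, -0.1423, 0.2006]
ee_rot: [[-0.028, 1.0, 0.0], [1.0, 0.028, 0.0], [0.0, 0.0, -1.0]]
contact_force: [-0.4, 0.1, -2.2]
grip_width: 0.0652
gripper_force: 24.9
```

```bash
python3 go.py .6287 -.143 .0945 1.55;  python3 - <<'E'
from h import *
b=shot('side','pics/side7.png')['img'][:,:,::-1]; p=proj(np.load('side.npz'),[.6287,-.143,.15])[0].astype(int); print(p)
I=cv2.resize(b[p[1]-60:p[1]+60,p[0]-60:p[0]+60],(600,600),interpolation=3)
c=np.load('side.npz'); s=robot.state()['eef_pos']
def sqr(x,y,z,h,yaw): a=np.radians(yaw+45+90*np.arange(4)); r=h*2**.5; return np.c_[x+r*np.cos(a),y+r*np.sin(a),0*a+z]
for z,h in((.0045,.033),(-.0515,.024)):
    q=((proj(c,sqr(s[0],s[1],s[2]+z,h,1.55))-p+60.5)*5-.5).astype(int); cv2.polylines(I,[q.reshape(-1,1,2)],True,(0,0,255),1)
cv2.imwrite('pics/v8.png',I)
E
```

```text
delta cm [-0.07  0.03 10.61] turn 0.06 t 20.45 F [-0.4  0.1 -2.2] j6 -16.6 w 0.06515032940370893
[310 177]
```

View pics/v8.png

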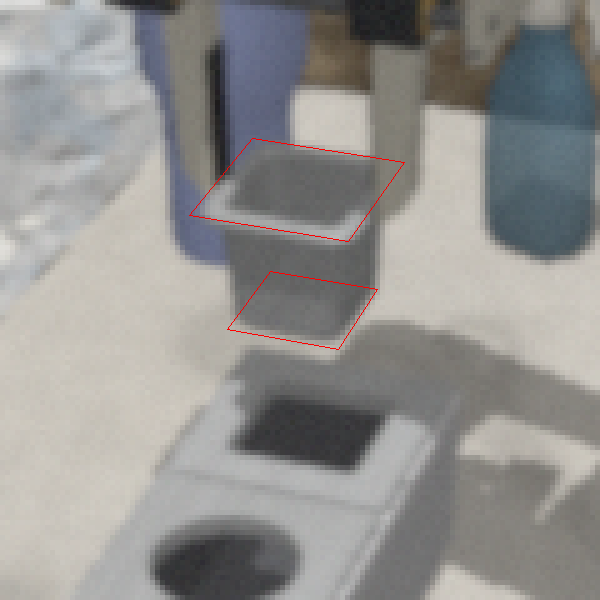

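Request:
move_arm([
  [0,0,1],
  [0,0,2.5],
  [0,0,4],
  [0,0,5],
  [0,0,6],
  [0,0,7],
  [0,0,7.5],
  [0,0,8],
  [0,0,8],
  [0,0,8],
], turn=[0,0,0,0,0,0,0,0,0,0])

```text
t: 21.33
eef_pos: [0.6289, -0.1432, 0.1206]
ee_rot: [[-0.027, 1.0, 0.0], [1.0, 0.027, -0.0], [-0.0, 0.0, -1.0]]
contact_force: [0.3, -0.8, -2.0]
grip_width: 0.0653
gripper_force: 24.9
```

```bash
python3 go.py .6287 -.143 .0945 1.55
```

```text
delta cm [ 0.02 -0.02  2.61] turn 0.02 t 21.3333 F [ 0.3 -0.8 -2. ] j6 -16.7 w 0.06534116311490339
```

Request:
move_arm([
  [0,0,0.7],
  [0,0,1.4],
  [0,0,2],
  [0,0,2.4],
  [0,0,2.6],
  [0,0,2.6],
  [0,0,2.6],
], turn=[0,0,0,0,0,0,0])

```text
t: 21.92
eef_pos: [0.6289, -0.1432, 0.0944]
ee_rot: [[-0.027, 1.0, 0.0], [1.0, 0.027, 0.0], [0.0, 0.0, -1.0]]
contact_force: [0.0, 0.7, -1.7]
grip_width: 0.0655
gripper_force: 24.9
```

Request:
move_arm([
  [0,0,0],
  [0,0,0],
  [0,0,0],
  [0,0,0],
  [0,0,0],
  [0,0,0],
  [0,0,-1],
  [0,0,-2.5],
  [0,0,-5],
  [0,0,-7],
  [0,0,-8],
  [0,0,-8],
], turn=[0,0,0,0,0,0,0,0,0,0,0,0], fingers=8.8)

```text
t: 22.92
eef_pos: [0.6298, -0.1434, 0.1783]
ee_rot: [[-0.027, 1.0, 0.005], [1.0, 0.027, -0.001], [-0.001, 0.005, -1.0]]
contact_force: [0.7, -0.6, -0.3]
grip_width: 0.0882
gripper_force: 0.0
```

```bash
python3 go.py .446 -.1675 .08 1.55;  python3 - <<'E'
from h import *
b=shot('side','pics/side8.png')['img'][:,:,::-1]
c=np.load('side.npz')
I=cv2.resize(b[130:280,260:460],(800,600),interpolation=3)
for x,y in((.446,-.1675),):
    a=np.linspace(0,6.28,40); q=((proj(c,np.c_[x+.034*np.cos(a),y+.034*np.sin(a),0*a+.053])-[260,130]+.5)*4-.5).astype(int); cv2.polylines(I,[q.reshape(-1,1,2)],True,(0,0,255),1)
cv2.imwrite('pics/v9.png',I)
E
```

```text
delta cm [ -1.89 -18.48   9.74] turn 0.02 t 22.9167 F [ 0.7 -0.6 -0.3] j6 -16.7 w 0.08823051534330723
```

View pics/v9.png

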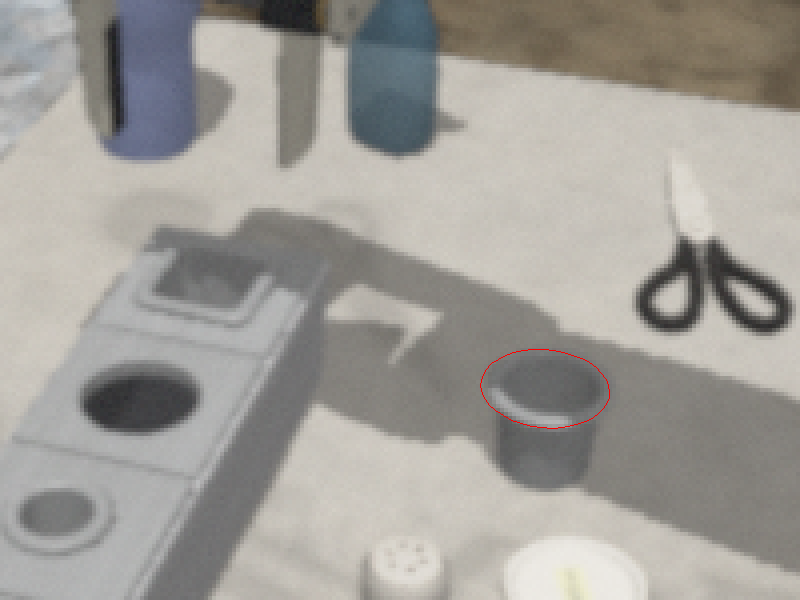

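Request:
move_arm([
  [-0.2,-1.5,0],
  [-0.4,-3.5,0],
  [-0.6,-5.5,0],
  [-0.8,-7.5,0],
  [-1,-9.5,0],
  [-1.2,-11.5,0],
  [-1.4,-13.5,0],
  [-1.6,-15.5,0],
  [-1.8,-17.5,1],
  [-1.9,-18.5,2],
  [-1.9,-18.5,4],
  [-1.9,-18.5,6],
], turn=[7,14,21,28,35,42,49,56,63,70,77,84])

```text
t: 23.97
eef_pos: [0.4437, -0.1673, 0.1131]
ee_rot: [[0.992, 0.125, 0.0], [0.125, -0.992, -0.0], [0.0, 0.0, -1.0]]
contact_force: [0.8, -0.4, -0.7]
grip_width: 0.0879
gripper_force: 0.0
```

Request:
move_arm([
  [0,0,1],
  [0,0,2],
  [0,0,3],
  [0,0,3],
  [0,0,3],
], turn=[6,6,6,6,6])

```text
t: 24.38
eef_pos: [0.4442, -0.1671, 0.084]
ee_rot: [[1.0, 0.03, -0.001], [0.03, -1.0, 0.0], [-0.001, -0.0, -1.0]]
contact_force: [0.5, 0.5, 0.8]
grip_width: 0.0883
gripper_force: 0.0
```

```bash
python3 go.py .446 -.1675 .0512 -88.45
```

```text
delta cm [0.18 0.04 3.28] turn 0.18 t 24.3833 F [0.5 0.5 0.8] j6 64.6 w 0.08827266213590498
```

Request:
move_arm([
  [0.2,0,1.2],
  [0.2,0,2.4],
  [0.2,0,3.1],
  [0.2,0,3.25],
  [0.2,0,3.25],
  [0.2,0,3.25],
], turn=[0.2,0.2,0.2,0.2,0.2,0.2])

```text
t: 24.88
eef_pos: [0.4465, -0.1672, 0.052]
ee_rot: [[1.0, 0.024, 0.0], [0.024, -1.0, 0.0], [0.0, -0.0, -1.0]]
contact_force: [0.1, 0.1, 0.4]
grip_width: 0.0883
gripper_force: 0.0
```

Request:
move_arm([
  [0,0,0],
  [0,0,0],
  [0,0,0],
  [0,0,0],
  [0,0,0],
  [0,0,0],
  [0,0,0],
  [0,0,0],
  [0,0,0],
], turn=[0,0,0,0,0,0,0,0,0], fingers=6, grip_force=8)

```text
t: 25.63
eef_pos: [0.4466, -0.1673, 0.0521]
ee_rot: [[1.0, 0.024, 0.0], [0.024, -1.0, -0.0], [0.0, 0.0, -1.0]]
contact_force: [0.0, -2.9, 4.5]
grip_width: 0.0664
gripper_force: 8.0
```

```bash
python3 go.py .446 -.1675 .0512 -88.45
```

```text
delta cm [-0.06  0.02  0.09] turn -0.18 t 25.6333 F [ 0.  -2.9  4.5] j6 65.0 w 0.06639535486560112
```

Request:
move_arm([
  [0,0,0],
  [0,0,0],
  [0,0,0],
  [0,0,0],
  [0,0,0],
  [0,0,-2],
  [0,0,-2],
  [0,0,-2],
  [0,0,-2],
  [0,0,-2],
  [0,0,-2],
  [0,0,-2],
], turn=[0,0,0,0,0,-5,-12,-19,-26,-33,-40,-47], fingers=8.8)

```text
t: 26.63
eef_pos: [0.4463, -0.1671, 0.0718]
ee_rot: [[0.66, 0.751, -0.0], [0.751, -0.66, 0.0], [0.0, -0.0, -1.0]]
contact_force: [-0.3, -0.4, 0.7]
grip_width: 0.0879
gripper_force: 0.0
```

Request:
move_arm([
  [0,0,0],
  [0,0,0],
  [0,0,0],
  [0,0,0],
  [0,0,0],
  [0,0,0],
  [0,0,0],
  [0,0,0],
  [0,0,0],
], turn=[-7,-14,-21,-28,-35,-42,-43.2,-43.2,-43.2])

```text
t: 27.38
eef_pos: [0.4464, -0.1671, 0.0718]
ee_rot: [[-0.023, 1.0, -0.0], [1.0, 0.023, 0.0], [0.0, -0.0, -1.0]]
contact_force: [-1.6, -0.4, 0.2]
grip_width: 0.0883
gripper_force: 0.0
```

```bash
python3 go.py .4466 -.1673 .0512 1.55
```

```text
delta cm [-0.02  0.02  2.06] turn -0.21 t 27.3833 F [-1.6 -0.4  0.2] j6 -24.9 w 0.08828633082534057
```

Request:
move_arm([
  [0,0,1],
  [0,0,1.8],
  [0,0,2.05],
  [0,0,2.05],
  [0,0,2.05],
], turn=[-0.2,-0.2,-0.2,-0.2,-0.2])

```text
t: 27.8
eef_pos: [0.4462, -0.1671, 0.051]
ee_rot: [[-0.03, 1.0, -0.001], [1.0, 0.03, 0.0], [0.0, -0.001, -1.0]]
contact_force: [0.5, 0.3, -0.2]
grip_width: 0.0876
gripper_force: 0.0
```

Request:
move_arm([
  [0,0,0],
  [0,0,0],
  [0,0,0],
  [0,0,0],
  [0,0,0],
  [0,0,0],
  [0,0,0],
  [0,0,-0.5],
  [0,0,-1.5],
  [0,0,-3.5],
  [0,0,-6],
  [0,0,-8.5],
], turn=[0,0,0,0,0,0,0,0,0,0,0,0], fingers=6, grip_force=25)

```text
t: 28.8
eef_pos: [0.4462, -0.167, 0.1378]
ee_rot: [[-0.031, 1.0, -0.0], [1.0, 0.031, 0.0], [0.0, -0.0, -1.0]]
contact_force: [-0.4, -0.1, -2.3]
grip_width: 0.066
gripper_force: 25.0
```

Request:
move_arm([
  [0,0,-2],
  [0,0,-4],
  [0,0,-5.5],
  [0,0,-6.5],
  [0,0,-6.5],
  [0,0,-6.5],
], turn=[0,0,0,0,0,0])

```text
t: 29.3
eef_pos: [0.4464, -0.1672, 0.2014]
ee_rot: [[-0.031, 1.0, 0.0], [1.0, 0.031, -0.0], [-0.0, 0.0, -1.0]]
contact_force: [0.6, 0.5, -1.8]
grip_width: 0.0659
gripper_force: 25.0
```

```bash
python3 go.py .6262 -.0433 .2 1.55
```

```text
delta cm [11.82 18.35  0.14] turn 0.22 t 29.3 F [ 0.6  0.5 -1.8] j6 -25.4 w 0.065877753244882
```

Request:
move_arm([
  [0.5,0.7,0],
  [1.5,2.3,0],
  [2.8,4.4,0],
  [4.1,6.4,0],
  [5.5,8.5,0],
  [6.8,10.6,0],
  [8.1,12.6,0],
  [9.4,14.6,0],
  [10.5,16.3,0],
  [11.3,17.6,0],
  [11.7,18.2,0],
  [11.8,18.35,0],
], turn=[0,0,0,0,0,0,0,0,0,0,0,0])

```text
t: 30.3
eef_pos: [0.6266, -0.0425, 0.1998]
ee_rot: [[-0.032, 0.999, -0.002], [0.999, 0.032, 0.0], [0.0, -0.002, -1.0]]
contact_force: [-0.1, -0.6, -1.5]
grip_width: 0.0659
gripper_force: 25.0
```

Request:
move_arm([
  [0,0,0],
  [0,0,0],
  [0,0,2],
  [0,0,3],
  [0,0,4],
  [0,0,4.5],
  [0,0,4.5],
  [0,0,4.5],
  [0,0,4.5],
], turn=[0,0,0,0,0,0,0,0,0])

```text
t: 31.05
eef_pos: [0.6264, -0.0436, 0.1572]
ee_rot: [[-0.031, 1.0, 0.001], [1.0, 0.031, -0.0], [-0.0, 0.001, -1.0]]
contact_force: [-0.6, 0.5, -1.9]
grip_width: 0.0657
gripper_force: 25.0
```

```bash
python3 go.py .6262 -.0433 .0945 1.55
```

```text
delta cm [ 0.04 -0.02  6.27] turn 0.22 t 31.05 F [-0.6  0.5 -1.9] j6 -8.1 w 0.06572474662048626
```

Request:
move_arm([
  [0,0,0.7],
  [0,0,1.5],
  [0,0,2.3],
  [0,0,3.1],
  [0,0,3.9],
  [0,0,4.7],
  [0,0,5.4],
  [0,0,5.9],
  [0,0,6.2],
  [0,0,6.25],
  [0,0,6.25],
  [0,0,6.25],
], turn=[0,0,0,0,0,0,0,0,0,0,0,0])

```text
t: 32.05
eef_pos: [0.6263, -0.0436, 0.0941]
ee_rot: [[-0.031, 1.0, 0.0], [1.0, 0.031, -0.0], [-0.0, 0.0, -1.0]]
contact_force: [-0.4, 0.3, -1.9]
grip_width: 0.0658
gripper_force: 25.0
```

```bash
python3 go.py .6262 -.0433 .0945 1.55
```

```text
delta cm [ 0.03 -0.01 -0.04] turn 0.22 t 32.05 F [-0.4  0.3 -1.9] j6 -8.1 w 0.06575851589217435
```

Request:
move_arm([
  [0,0,0],
  [0,0,0],
  [0,0,0],
  [0,0,0],
  [0,0,0],
  [0,0,0],
  [0,0,-1],
  [0,0,-2.5],
  [0,0,-5],
  [0,0,-8],
  [0,0,-11],
  [0,0,-12],
], turn=[0,0,0,0,0,0,0,0,0,0,0,0], fingers=8.8)

```text
t: 33.05
eef_pos: [0.6272, -0.0436, 0.2207]
ee_rot: [[-0.031, 1.0, 0.007], [1.0, 0.031, -0.001], [-0.001, 0.007, -1.0]]
contact_force: [0.8, -0.1, 0.5]
grip_width: 0.088
gripper_force: 0.0
```

Request:
move_arm([
  [-2,-1.5,0],
  [-5,-3,0],
  [-8,-5,0],
  [-11,-7,0],
  [-14,-9,0],
  [-17,-11,0],
  [-20,-13,0],
  [-23,-15,0],
  [-26,-17,0],
  [-29,-19,0],
  [-32,-20,0],
  [-35,-20,0],
], turn=[0,0,0,0,0,0,0,0,0,0,0,0])

```text
t: 34.05
eef_pos: [0.4352, -0.4013, 0.2159]
ee_rot: [[-0.03, 1.0, 0.001], [1.0, 0.03, -0.002], [-0.002, 0.001, -1.0]]
contact_force: [0.8, -0.0, 0.2]
grip_width: 0.0879
gripper_force: 0.0
```

Run:
```python
from h import *
old={n:cv2.imread(f'pics/{n}0.png') for n in('top','side')}
for n in old:
    c=shot(n,f'pics/{n}9.png'); im=cv2.imread(f'pics/{n}9.png')
    for nm,P in(('shaker',[.467,.017,.08]),('tub',[.396,-.0215,.056])):
        u,v=proj(c,P)[0].astype(int); s=14
        print(n,nm,np.abs(im[v-s:v+s,u-s:u+s].astype(int)-old[n][v-s:v+s,u-s:u+s]).mean().round(2))
    # rim score vs model height: brightness contrast of ring along the projected outer rim
    g=cv2.cvtColor(im,cv2.COLOR_BGR2GRAY).astype(np.float32)
    gm=cv2.magnitude(cv2.Sobel(g,5,1,0),cv2.Sobel(g,5,0,1))
    a=np.linspace(0,6.28,120)
    for nm,x,y,r,sq in(('ss',.6206,.1563,.026,1),('sr',.6231,.0563,.026,0),('wr',.6262,-.0433,.034,0),('ws',.6287,-.143,.033,1)):
        best=[]
        k=r/np.maximum(abs(np.cos(a)),abs(np.sin(a))) if sq else r+0*a
        if sq: k=np.minimum(k,r*1.3)
        ca,sa=np.cos(a+np.radians(1.55)),np.sin(a+np.radians(1.55))
        for dx in np.arange(-.004,.0041,.001):
            for dy in np.arange(-.004,.0041,.001):
                q=proj(c,np.c_[x+dx+k*ca,y+dy+k*sa,0*a+.0955]).astype(np.float32)
                best.append((cv2.remap(gm,q[:,0].copy(),q[:,1].copy(),1).mean(),round(dx,3),round(dy,3)))
        print(n,nm,sorted(best)[-1])
s=robot.state();print(s['eef_pos'],s['t'])
```

```text
top shaker 1.03
top tub 1.15
top ss (np.float32(53.32448), np.float64(0.0), np.float64(-0.003))
top sr (np.float32(47.892838), np.float64(0.001), np.float64(-0.004))
top wr (np.float32(42.32572), np.float64(-0.004), np.float64(-0.004))
top ws (np.float32(37.723274), np.float64(-0.004), np.float64(0.004))
side shaker 2.67
side tub 1.97
side ss (np.float32(63.561234), np.float64(-0.003), np.float64(0.002))
side sr (np.float32(73.72761), np.float64(-0.004), np.float64(0.004))
side wr (np.float32(86.02848), np.float64(-0.004), np.float64(0.004))
side ws (np.float32(98.868935), np.float64(-0.004), np.float64(0.004))
[ 0.43615672 -0.40278388  0.21466276] 34.15
```

```bash
python3 -c "
from cell import robot
print(robot.close_job())"
```

```text
the job is handed in; nothing more can be done
None
```

All four pots were placed in their matching rail openings and the job was handed in at about 34 s. I saw three seated in pictures; the wide round pot I judged seated only from a contact-free insertion, because I had used all 14 picture views. The shaker and tub show no movement in before-and-after images.

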